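# Find the hidden push of a keepsake box and open its secret drawer

### The arm

A 7-joint arm with a two-finger parallel gripper is mounted at the origin on a cart in front of the work surface, level with it; the furniture and walls round the work are solid. World frame = base frame: x ahead of the robot, y to its left, z up, the work surface at z = 0. Lengths are in m, angles in rad, forces in N, time in s.
With the tool pointing down it reaches from about 0.4 to 0.85 m from the base axis. Payload 10.4 kg.
Tool frame: the origin (TCP) lies midway between the tips of the shut fingers; the grasp point (between the pads) lies 19 mm behind it; z points along the fingers, y is the direction in which the jaws open and shut (so a half turn about z gives the same grasp; the last joint's range is limited). The gripper opens to 85 mm and grips with 20 to 120 N. Pads are 22 mm wide; open, the fingers measure 114 mm over their backs; the gripper's body (76 mm by 85 mm) begins 54 mm behind the grasp point. The pads swing forward as they close: fully open they stand 13 mm farther back than shut.
Start: joints at [-1.257, 0.332, -0.065, 1.46, 0.022, 1.35, -0.088], TCP at [0.207, 0.59, 0.231] pointing down, gripper open.
Joint ranges: [-2.6, 2.6], [-0.5, 2.12], [-1.47, 1.34], [0.16, 2.42], [-1.27, 4.41], [0.06, 2.06], [-2.6, 2.6]. Speed limits (rad/s): [2.22, 2.22, 2.79, 2.79, 3.14, 3.14, 3.14].

### API

Orientations are given as a unit quaternion [x, y, z, w].
In Python, from workcell import manip, viewer gives the robot as it stands.
- The arm moves only by the tool move_arm, never from a script. Its argument "deltas" is a list of rows, each a list of 7 numbers: the shift along the tool's x, y, z in m, then the turn, a rotation vector about the tool's x, y, z in degrees, then the opening, from -1 (shut) to 1 (fully open). In form: [[dx, dy, dz, wx, wy, wz, gripper], ...]. A call has 1 to 10 rows; each row shifts and turns the commanded pose from where the row before left it, along the tool's axes as they then stand; what a row does not reach is not made up. A row lasts 1/8 s, in which the tool goes at most 62.5 mm and 10.7 degrees, less where a joint would pass 70% of its speed; a pose out of reach is approached as far as the arm can. A call with a gripper value outside its range is refused whole. The fingers move at their own pace and stop on an object; "force" is the grip in N (left out, the last holds). Time passes only in rows, so rows that do not move let the fingers close. It gives the time, the measured TCP pose, the force and the opening at its end, in the units of the state.
- manip.get_obs(): the state, without advancing time (a new reading comes with each control period).
- viewer.camera(name): name is "scene" or "side" or "wrist"; returns (picture, depth): 480x640x3 uint8, red, green, blue; 480x640 float32, m along the optical axis (not along the pixel's ray), 0 where there is no reading.
- viewer.calibration(name): a dict with "fx", "fy", "cx", "cy" (pixels), "R" (3x3) and "t" (3): a world point X has camera coordinates R X + t; the wrist camera has in their place "T_tool_cam" (4x4, takes a point from camera to tool coordinates, whose origin is the TCP and whose axes are the flange's). Camera axes: x right, y down, z forward; pixel columns grow to the right and rows downward; lengths in m; the calibration is good to about 2 mm. The wrist camera is an equidistant fisheye: a pixel r from the principal point sees the ray r / f radians off the axis. A picture is of the moment at which its call begins: read the wrist's pose just before it. calibration takes no time and is no camera call.
- manip.hand_in(): hands the job in, once; it reports no verdict.
The state is a dict: "clock": time; "joint_pos": joint angles; "joint_velocities": joint speeds; "tau": joint torques, N m; "position": TCP position; "ee_rot": TCP orientation; "ft_force": force on the tool from outside, world axes, zero at the start; "torque": the same for the moment, N m; "grip_width": opening from 0.0 (shut) to 1.0 (fully open).
Only numpy, scipy, OpenCV 4.12 (cv2) and the standard library are available. Lean on these libraries where they do the work, as an engineer would, in place of code of your own. Each camera call takes 0.05 s, during which the arm holds its last target.

### The job

The dark wooden keepsake box has a drawer in its front with no handle, held by a hidden catch: one of the four inlaid squares in the top, all alike to the eye, is a push. Feel across the squares with your fingertips for the one that gives and press it so that the drawer springs out, without forcing the ones that are glued in; then put a fingertip behind the drawer's front board and draw it out all the way to its stop, so that the runners can be waxed. Grip nothing, keep your fingers off the drawer's polished outer face, and leave the tools beside the box as they are.

Things in the scene. Friction and masses are not known exactly. Their poses are not given: they have to be found in the camera images.
- box: Dark wooden keepsake box, firm on the bench: 160 mm deep (its x) x 264 wide (its y) x 86 high, plinth 168 x 272. Origin: centre of its underside; x to its back, y to its left, z up. Its front (-x) faces the robot: a drawer with no handle 12 to 55 mm up, a rail above it. In the flat top lie four pale 48 mm squares with a dark diamond, in a row along y, 58 mm apart, faces sunk 2 mm (84 mm up) in 50 mm openings.
- square_1 (a point): Centre of the face, at rest, of the left-most inlaid square as the robot sees the box (does not sink with it). Any one of the four may be the push, the other three are rigid: it sinks straight down up to 8 mm on a spring, begins to give at about 2 N, frees the drawer 5 mm down (3 to 5 N) and rises again when let go.
- square_2 (a point): Centre of the face, at rest, of the second from the left inlaid square as the robot sees the box (does not sink with it). Any one of the four may be the push, the other three are rigid: it sinks straight down up to 8 mm on a spring, begins to give at about 2 N, frees the drawer 5 mm down (3 to 5 N) and rises again when let go.
- square_3 (a point): Centre of the face, at rest, of the third from the left inlaid square as the robot sees the box (does not sink with it). Any one of the four may be the push, the other three are rigid: it sinks straight down up to 8 mm on a spring, begins to give at about 2 N, frees the drawer 5 mm down (3 to 5 N) and rises again when let go.
- square_4 (a point): Centre of the face, at rest, of the right-most inlaid square as the robot sees the box (does not sink with it). Any one of the four may be the push, the other three are rigid: it sinks straight down up to 8 mm on a spring, begins to give at about 2 N, frees the drawer 5 mm down (3 to 5 N) and rises again when let go.
- drawer (a joint): How far the drawer stands out of the box, m: 0 closed and caught, 0.100 at its stop. Once freed, a spring throws it out to about 0.06 to 0.07 in half a second; from there it slides with about 1 N of friction and stays where it is left.
- drawer_edge (a point): Middle of the upper inner edge of the drawer's front board, 55 mm up; moves with the drawer, axes as the box. The inner face looks to +x; the board is 12 mm thick, 240 wide. Closed, the point lies 12 mm behind the box's front; sprung out, a gap of about 50 mm opens between it and the box's front, 220 mm wide, down to the drawer's floor 38 mm below.
- plane_mid (a point): Bystander: dark metal block plane, 92 x 155 x 59 mm, loose, beside the box; the point is on its middle, 30 mm up.
- sleeve_mid (a point): Bystander: turned wooden sleeve standing on end, 42 mm across, 70 mm high, loose, beside the box; the point is on its axis, 35 mm up.
- awl_mid (a point): Bystander: scratch awl with a dark wooden handle, about 160 mm long, 31 mm high, lying loose beside the box; the point is on its middle, 15 mm up.

How it is judged:
By the outcome, as a careful person would: the job done as asked, in the order asked, and still so for the second after the job is handed in, with the robot touching nothing.
It also fails if it takes over 51 s, if anything falls off the work surface, if the arm or the gripper's body presses on something with over 40 N, if the wrist force passes 120 N, or if a joint passes its speed limit or range.

## Working session

There is one attempt and no reset: what is moved stays moved. The work goes in short steps, Python scripts to look and compute and a tool call to move; the robot and the scene stay as the last step left them, time stands still between calls to the robot, and variables do not carry over. Pictures are saved under pics/ and viewed, and the job is handed in when it is done.

Besides the shell and the picture viewer there is one more tool, called in YAML: its name, and indented under it one key for each argument. move_arm: Moves the arm, as the interface text tells. Its arguments: {"type":"object","properties":{"deltas":{"type":"array"},"force":{"type":"number"}},"required":["deltas"]}

```bash
mkdir -p pics; ls
python3 - <<'E'
from workcell import manip, viewer
import cv2,numpy as np
o=manip.get_obs()
for k,v in o.items(): print(k,np.round(v,4))
for n in ("scene","side"):
    p,d=viewer.camera(n); cv2.imwrite(f"pics/{n}0.png",p[:,:,::-1]); np.save(f"{n}0.npy",d)
    c=viewer.calibration(n); print({k:np.round(v,3).tolist() for k,v in c.items()})
E
```

```text
pics
clock 0.0
joint_pos [-1.2566  0.3329 -0.0647  1.4609  0.0216  1.3499 -0.0885]
joint_velocities [ 0.0011  0.0022 -0.002  -0.0003 -0.0001  0.0013  0.0006]
tau [-5.00000e-04 -6.25450e+01  4.88000e-02 -3.91628e+01  1.64000e-02
  9.60000e-03 -0.00000e+00]
position [0.2064 0.5895 0.2305]
ee_rot [ 1.676e-01  9.859e-01 -7.000e-04 -1.000e-04]
ft_force [-0.4678  0.9149 -0.2278]
torque [0.0633 0.001  0.004 ]
grip_width 0.9993
{'fx': 434.826, 'fy': 434.826, 'cx': 320.982, 'cy': 237.699, 'R': [[0.673, -0.739, 0.0], [-0.386, -0.352, -0.853], [0.63, 0.574, -0.523]], 't': [-0.33, 0.313, 0.51]}
{'fx': 440.558, 'fy': 440.558, 'cx': 311.533, 'cy': 242.434, 'R': [[0.983, -0.181, -0.014], [-0.102, -0.487, -0.867], [0.15, 0.854, -0.497]], 't': [-0.527, 0.14, 0.785]}
```

View pics/scene0.png

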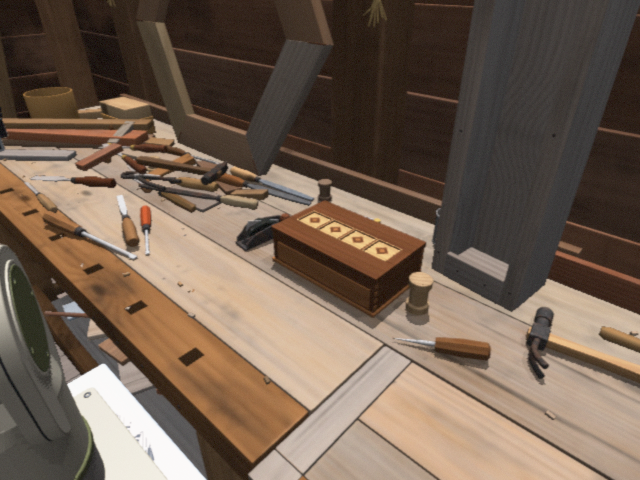

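View pics/side0.png

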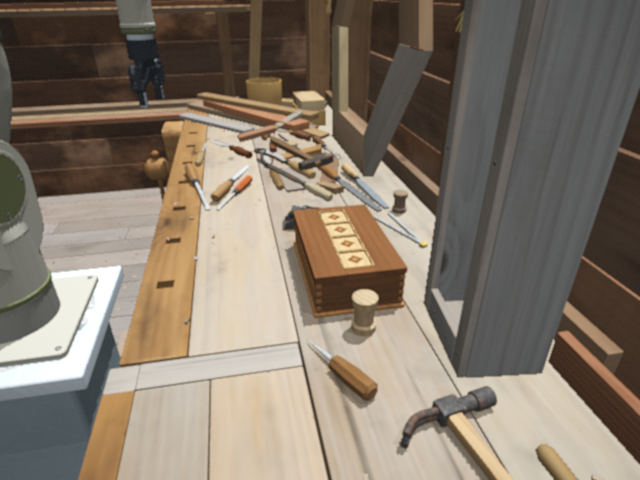

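The scene view shows the box with four squares (diamonds at about (315,219), (335,230), (357,240), (382,251)). The sleeve stands to its right at (419,293), the awl at (450,346) and the plane to its left at (262,232). Next I'll fit the box from depth.

```bash
cat > h.py <<'E'
from workcell import manip, viewer
import cv2,numpy as np
def cloud(n,d):
    c=viewer.calibration(n); v,u=np.mgrid[:480,:640]
    P=np.stack([(u-c['cx'])/c['fx']*d,(v-c['cy'])/c['fy']*d,d],-1)
    return (P-np.array(c['t']))@np.array(c['R'])
def proj(n,X):
    c=viewer.calibration(n); q=np.atleast_2d(X)@np.array(c['R']).T+c['t']
    return np.c_[q[:,0]/q[:,2]*c['fx']+c['cx'],q[:,1]/q[:,2]*c['fy']+c['cy']]
E
python3 - <<'E'
from h import *
for n in ("scene","side"):
    d=np.load(f"{n}0.npy"); W=cloud(n,d)
    z=W[...,2]
    m=((z>.076)&(z<.094)&(d>0)).astype(np.uint8)
    k,l,s,ce=cv2.connectedComponentsWithStats(m)
    i=l[235,340] if n=="scene" else l[245,345]
    pts=W[l==i]; print(n,i,s[i],'z',np.median(pts[:,2]))
    r=cv2.minAreaRect((pts[:,:2]*1000).astype(np.float32)); print(r)
    # inlaid: pale pixels
    p=cv2.imread(f"pics/{n}0.png")
    for q in ([(315,219),(335,230),(357,240),(382,251)] if n=="scene" else [(335,216),(341,230),(347,243),(354,259)]):
        print(q,np.round(W[q[1],q[0]],4))
E
python3 - <<'E'
import cv2
p=cv2.imread('pics/scene0.png')[190:370,220:520]
cv2.imwrite('pics/c0.png',cv2.resize(p,None,fx=2.6,fy=2.6,interpolation=2))
E
```

```text
scene 17 [ 271  200  155   84 6425] z 0.08614800843379
((605.4650268554688, 39.54083251953125), (271.4384460449219, 167.3236846923828), 89.64653778076172)
(315, 219) [0.6097 0.1265 0.0846]
(335, 230) [0.6038 0.0654 0.0843]
(357, 240) [0.6043 0.009  0.0838]
(382, 251) [ 0.6037 -0.0511  0.0848]
side 15 [ 293  204  115   79 6188] z 0.08580790240841155
((606.6396484375, 37.475013732910156), (273.4548645019531, 164.32640075683594), 89.69107055664062)
(335, 216) [0.6116 0.1289 0.0832]
(341, 230) [0.6086 0.0627 0.0842]
(347, 243) [0.6072 0.0087 0.0845]
(354, 259) [ 0.605  -0.0502  0.0848]
```

View pics/c0.png

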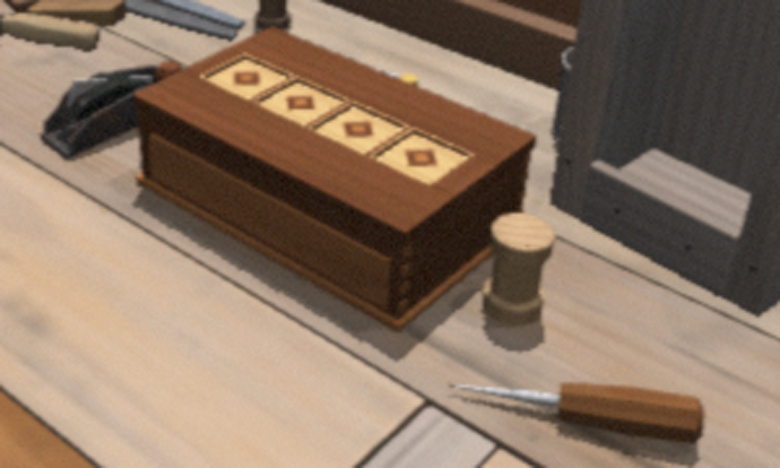

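Run:
```python
from h import *
from scipy.optimize import least_squares
def ray(n,uv,z):
    c=viewer.calibration(n);R=np.array(c['R']);C=-R.T@c['t']
    r=R.T@np.array([(uv[0]-c['cx'])/c['fx'],(uv[1]-c['cy'])/c['fy'],1]);return C+r*(z-C[2])/r[2]
for n in ("scene","side"):
    p=cv2.imread(f"pics/{n}0.png").astype(int); d=np.load(f"{n}0.npy");W=cloud(n,d)
    # pale pixels on top plane near row
    b,g,r=p[...,0],p[...,1],p[...,2]
    box=(abs(W[...,2]-.084)<.01)&(abs(W[...,0]-.606)<.045)&(abs(W[...,1]-.038)<.135)
    hsv=cv2.cvtColor(cv2.imread(f"pics/{n}0.png"),cv2.COLOR_BGR2HSV)
    pale=box&(g>140)
    v,u=np.nonzero(pale); X=np.array([ray(n,q,.084) for q in zip(u,v)])
    f=cv2.minAreaRect((X[:,:2]*1000).astype(np.float32)); print(n,len(u),f)
    # edge of top by angle: front edge
    m=(W[...,2]>.08)&(abs(W[...,0]-.606)<.1)&(abs(W[...,1]-.038)<.15)&(W[...,2]<.094)
    Q=W[m]
    for lo,hi in((-.09,-.05),(-.05,-.0),(0,.04),(.04,.08),(.08,.12),(.12,.165)):
        s=Q[(Q[:,1]>lo)&(Q[:,1]<hi)]; print(lo,np.round([np.percentile(s[:,0],1),np.percentile(s[:,0],99)],4),end=';')
    for lo,hi in((.53,.57),(.57,.61),(.61,.65),(.65,.68)):
        s=Q[(Q[:,0]>lo)&(Q[:,0]<hi)]; print(lo,np.round([np.percentile(s[:,1],1),np.percentile(s[:,1],99)],4),end=';')
    print()
    # front face: 
    m=(W[...,2]>.02)&(W[...,2]<.07)&(W[...,0]<.56)&(W[...,0]>.48)&(abs(W[...,1]-.038)<.12)
    if m.sum()>200:
        print('front fit',np.polyfit(W[m][:,1]-.038,W[m][:,0],1))
    for nm,c0,h in(("sleeve",(419,285),0),):
        pass
    S=W[(W[...,2]>.03)&(W[...,2]<.08)&(W[...,1]<-.11)&(W[...,1]>-.2)&(W[...,0]>.45)&(W[...,0]<.75)]
    print('sleeve',len(S),S.min(0),S.max(0))
    S=W[(W[...,2]>.012)&(W[...,2]<.08)&(W[...,1]>.18)&(W[...,1]<.35)&(W[...,0]>.45)&(W[...,0]<.75)]
    print('plane',len(S),S.min(0),S.max(0))
    S=W[(W[...,2]>.008)&(W[...,2]<.06)&(W[...,1]<-.11)&(W[...,1]>-.35)&(W[...,0]>.35)&(W[...,0]<.58)]
    print('awl',len(S),S.min(0),S.max(0))
```

```text
scene 998 ((606.3013305664062, 40.855812072753906), (229.03334045410156, 47.623226165771484), 89.56089782714844)
-0.09 [0.5228 0.6841];-0.05 [0.5227 0.6848];0 [0.5232 0.685 ];0.04 [0.5233 0.6845];0.08 [0.5239 0.6856];0.12 [0.5237 0.6851];0.53 [-0.0946  0.1689];0.57 [-0.0945  0.1694];0.61 [-0.0948  0.1689];0.65 [-0.0948  0.1688];
front fit [0.00575596 0.52593189]
sleeve 1311 [ 0.57556485 -0.19986575  0.03003661] [ 0.74924852 -0.11007753  0.07991614]
plane 770 [0.51119787 0.23479315 0.01210606] [0.74990631 0.3496713  0.05858263]
awl 1161 [ 0.50000962 -0.29506022  0.00811767] [ 0.57984204 -0.12850076  0.05976463]
side 1558 ((608.5918579101562, 50.09190368652344), (251.6868438720703, 63.67487716674805), 88.08638763427734)
-0.09 [0.5244 0.686 ];-0.05 [0.5248 0.6862];0 [0.525  0.6862];0.04 [0.5252 0.6866];0.08 [0.5262 0.6867];0.12 [0.5259 0.6872];0.53 [-0.0968  0.1665];0.57 [-0.0973  0.1674];0.61 [-0.097  0.166];0.65 [-0.0975  0.167 ];
front fit [0.00684963 0.52676188]
sleeve 1403 [ 0.57769482 -0.19951082  0.03004339] [ 0.74998851 -0.11001752  0.07974308]
plane 220 [0.51511751 0.23648918 0.01207375] [0.74974917 0.34978116 0.05824233]
awl 1221 [ 0.49922083 -0.29774353  0.0083696 ] [ 0.57981724 -0.13513094  0.05894558]
```

move_arm:
  deltas:
    - [0,0,0,0,0,-9.5,-1]
    - [0,0,0,0,0,-9.5,-1]
    - [-0.0285,-0.033,0,0,0,0,-1]
    - [-0.0285,-0.033,0,0,0,0,-1]
    - [-0.0285,-0.033,0,0,0,0,-1]
    - [-0.0285,-0.033,0,0,0,0,-1]
    - [-0.0285,-0.033,0,0,0,0,-1]
    - [-0.0285,-0.033,0,0,0,0,-1]
    - [-0.0285,-0.033,0,0,0,0,-1]
    - [-0.0285,-0.033,0,0,0,0,-1]

```text
clock: 1.35
position: [0.4338, 0.3234, 0.2311]
ee_rot: [0.003, 1.0, -0.0, -0.0]
ft_force: [0.2, 0.9, 0.2]
grip_width: -0.004
```

move_arm:
  deltas:
    - [-0.0346,-0.0397,0.01,0,0,0,-1]
    - [-0.0346,-0.0397,0.02,0,0,0,-1]
    - [-0.0346,-0.0397,0.02,0,0,0,-1]
    - [-0.0346,-0.0397,0.025,0,0,0,-1]
    - [-0.0346,-0.0397,0.025,0,0,0,-1]
    - [0,0,0.02,0,0,0,-1]
    - [0,0,0,0,0,0,-1]

```text
clock: 2.22
position: [0.6039, 0.1248, 0.1093]
ee_rot: [0.003, 1.0, -0.001, -0.002]
ft_force: [-1.2, 0.2, -0.2]
grip_width: 0.0
```

Run:
```python
from h import *
o=manip.get_obs();print(np.round(o['position'],4),np.round(o['ft_force'],2))
for n in ("side","scene"):
    p,d=viewer.camera(n); cv2.imwrite(f"pics/{n}1.png",p[:,:,::-1])
    print(proj(n,o['position']))
a=cv2.imread('pics/side1.png')[130:330,220:460];b=cv2.imread('pics/scene1.png')[130:330,230:470]
cv2.imwrite('pics/c1.png',cv2.resize(np.hstack([a,b]),None,fx=1.66,fy=1.66,interpolation=2))
```

```text
[0.6039 0.1248 0.1093] [-1.17  0.24 -0.18]
[[332.02863219 206.07805803]]
[[313.60897931 209.9045715 ]]
```

View pics/c1.png

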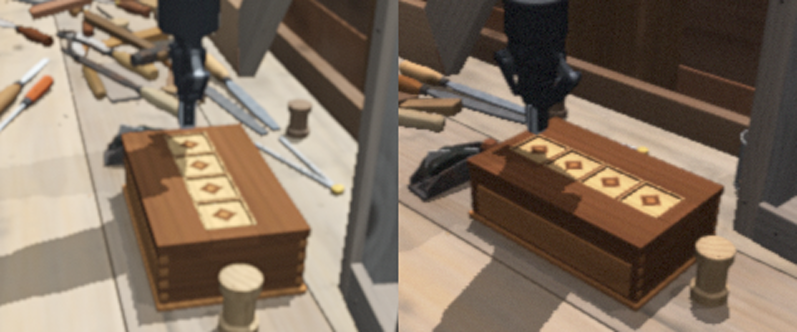

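move_arm:
  deltas:
    - [0,0,0.015,0,0,0,-1]
    - [0,0,0.006,0,0,0,-1]
    - [0,0,0,0,0,0,-1]

```text
clock: 2.7
position: [0.6046, 0.1255, 0.0897]
ee_rot: [0.002, 1.0, -0.0, -0.001]
ft_force: [-0.4, -0.7, 0.6]
grip_width: 0.0
```

move_arm:
  deltas:
    - [0,0,0.002,0,0,0,-1]
    - [0,0,0.001,0,0,0,-1]

```text
clock: 2.95
position: [0.6053, 0.1254, 0.0875]
ee_rot: [0.003, 1.0, 0.0, 0.0]
ft_force: [0.1, 0.3, 0.1]
grip_width: -0.001
```

move_arm:
  deltas:
    - [0,0,0.001,0,0,0,-1]
    - [0,0,0,0,0,0,-1]

```text
clock: 3.2
position: [0.6051, 0.1254, 0.0863]
ee_rot: [0.003, 1.0, 0.0, -0.0]
ft_force: [0.0, 0.2, 0.3]
grip_width: -0.001
```

move_arm:
  deltas:
    - [0,0,0.001,0,0,0,-1]
    - [0,0,0,0,0,0,-1]

```text
clock: 3.45
position: [0.6051, 0.1253, 0.0852]
ee_rot: [0.003, 1.0, 0.0, -0.0]
ft_force: [-0.3, 0.2, -0.4]
grip_width: 0.0
```

move_arm:
  deltas:
    - [0,0,0.001,0,0,0,-1]
    - [0,0,0,0,0,0,-1]

```text
clock: 3.7
position: [0.6051, 0.1254, 0.0843]
ee_rot: [0.003, 1.0, 0.0, 0.0]
ft_force: [0.4, 0.3, -0.1]
grip_width: -0.001
```

move_arm:
  deltas:
    - [0,0,0.001,0,0,0,-1]
    - [0,0,0,0,0,0,-1]

```text
clock: 3.95
position: [0.6052, 0.1254, 0.0842]
ee_rot: [0.003, 1.0, 0.0, 0.0]
ft_force: [-3.7, -1.3, 7.7]
grip_width: 0.002
```

Square 1 is rigid: 7.7 N and no sinking. I'll lift off and go to square 2.

move_arm:
  deltas:
    - [0,0,-0.006,0,0,0,-1]
    - [0,0,-0.003,0,0,0,-1]
    - [0,-0.029,0,0,0,0,-1]
    - [0,-0.029,0,0,0,0,-1]
    - [0,0,0,0,0,0,-1]
    - [0,0,0.006,0,0,0,-1]
    - [0,0,0,0,0,0,-1]

```text
clock: 4.82
position: [0.6043, 0.0686, 0.0855]
ee_rot: [0.002, 1.0, 0.0, -0.001]
ft_force: [0.4, -0.7, -0.3]
grip_width: 0.001
```

move_arm:
  deltas:
    - [0,0,0.001,0,0,0,-1]
    - [0,0,0,0,0,0,-1]

```text
clock: 5.08
position: [0.6048, 0.0678, 0.0852]
ee_rot: [0.002, 1.0, 0.0, -0.0]
ft_force: [-0.9, 0.4, 0.2]
grip_width: -0.001
```

move_arm:
  deltas:
    - [0,0,0.001,0,0,0,-1]
    - [0,0,0,0,0,0,-1]

```text
clock: 5.32
position: [0.6048, 0.0674, 0.0843]
ee_rot: [0.003, 1.0, 0.0, 0.0]
ft_force: [-0.5, -0.5, -1.0]
grip_width: -0.001
```

move_arm:
  deltas:
    - [0,0,0.001,0,0,0,-1]
    - [0,0,0,0,0,0,-1]

```text
clock: 5.58
position: [0.6049, 0.0674, 0.0842]
ee_rot: [0.003, 1.0, 0.0, 0.0]
ft_force: [-4.5, -0.5, 8.0]
grip_width: -0.001
```

Square 2 is rigid too. On to square 3.

move_arm:
  deltas:
    - [0,0,-0.006,0,0,0,-1]
    - [0,0,-0.003,0,0,0,-1]
    - [0,-0.029,0,0,0,0,-1]
    - [0,-0.029,0,0,0,0,-1]
    - [0,0,0,0,0,0,-1]
    - [0,0,0.006,0,0,0,-1]
    - [0,0,0.002,0,0,0,-1]
    - [0,0,0,0,0,0,-1]

```text
clock: 6.58
position: [0.6044, 0.0107, 0.0842]
ee_rot: [0.002, 1.0, 0.0, -0.0]
ft_force: [-3.3, 1.0, 3.9]
grip_width: 0.001
```

move_arm:
  deltas:
    - [0,0,0.0006,0,0,0,-1]
    - [0,0,0,0,0,0,-1]

```text
clock: 6.82
position: [0.6044, 0.0107, 0.0842]
ee_rot: [0.002, 1.0, 0.001, -0.0]
ft_force: [-5.5, 1.9, 8.3]
grip_width: -0.003
```

Square 3 is rigid as well. Square 4 is left.

move_arm:
  deltas:
    - [0,0,-0.006,0,0,0,-1]
    - [0,0,-0.003,0,0,0,-1]
    - [0,-0.029,0,0,0,0,-1]
    - [0,-0.029,0,0,0,0,-1]
    - [0,0,0,0,0,0,-1]
    - [0,0,0.006,0,0,0,-1]
    - [0,0,0.002,0,0,0,-1]
    - [0,0,0,0,0,0,-1]

```text
clock: 7.82
position: [0.6042, -0.0476, 0.0844]
ee_rot: [0.002, 1.0, 0.0, -0.0]
ft_force: [-0.4, 0.1, -0.0]
grip_width: 0.0
```

move_arm:
  deltas:
    - [0,0,0.0006,0,0,0,-1]
    - [0,0,0,0,0,0,-1]

```text
clock: 8.07
position: [0.6043, -0.0484, 0.0841]
ee_rot: [0.002, 1.0, 0.0, 0.0]
ft_force: [-0.3, -0.1, 0.3]
grip_width: 0.0
```

move_arm:
  deltas:
    - [0,0,0.001,0,0,0,-1]
    - [0,0,0,0,0,0,-1]

```text
clock: 8.32
position: [0.6044, -0.0485, 0.0834]
ee_rot: [0.003, 1.0, 0.0, 0.0]
ft_force: [-0.4, 1.6, 3.7]
grip_width: 0.001
```

move_arm:
  deltas:
    - [0,0,0.001,0,0,0,-1]
    - [0,0,0,0,0,0,-1]

```text
clock: 8.57
position: [0.6044, -0.0486, 0.0822]
ee_rot: [0.003, 1.0, 0.0, 0.0]
ft_force: [-1.8, 0.4, 3.5]
grip_width: 0.001
```

It gives: 2 mm down at 3.5 N. I'll press on to about 6 mm.

move_arm:
  deltas:
    - [0,0,0.0015,0,0,0,-1]
    - [0,0,0.0015,0,0,0,-1]
    - [0,0,0.001,0,0,0,-1]
    - [0,0,0,0,0,0,-1]

```text
clock: 9.07
position: [0.6042, -0.0487, 0.0778]
ee_rot: [0.003, 1.0, -0.0, -0.0]
ft_force: [-0.1, 1.7, 1.7]
grip_width: -0.003
```

Run:
```python
from h import *
o=manip.get_obs();print(np.round(o['position'],4),np.round(o['ft_force'],2))
p,d=viewer.camera("scene"); cv2.imwrite(f"pics/scene2.png",p[:,:,::-1])
cv2.imwrite('pics/c2.png',cv2.resize(cv2.imread('pics/scene2.png')[150:370,200:500],None,fx=2.5,fy=2.5,interpolation=2))
```

```text
[ 0.6042 -0.0487  0.0778] [-0.11  1.67  1.68]
```

View pics/c2.png

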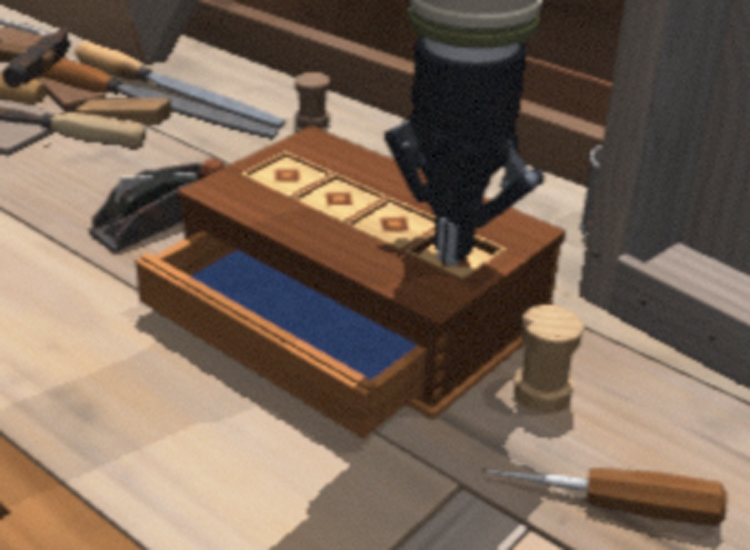

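The drawer has sprung out with its blue floor showing and the gap open. I'll lift off and measure the gap.

move_arm:
  deltas:
    - [0,0,-0.02,0,0,0,-1]
    - [0,0,-0.03,0,0,0,-1]
    - [0,0.02,-0.02,0,0,0,-1]
    - [0,0.03,0,0,0,0,-1]
    - [0,0.034,0,0,0,0,-1]
    - [0,0,0,0,0,0,-1]

```text
clock: 9.88
position: [0.6046, 0.0387, 0.1491]
ee_rot: [0.0, 1.0, 0.001, 0.0]
ft_force: [-0.8, 0.0, 0.1]
grip_width: -0.001
```

Run:
```python
from h import *
o=manip.get_obs();print(np.round(o['position'],4),np.round(o['ft_force'],2))
for n in("scene","side"):
    p,d=viewer.camera(n); W=cloud(n,d);cv2.imwrite(f"pics/{n}3.png",p[:,:,::-1])
    m=(abs(W[...,1]-.037)<.1)&(W[...,0]<.53)&(W[...,0]>.42)&(d>0)
    Q=W[m]
    t=Q[(Q[:,2]>.05)&(Q[:,2]<.06)&(Q[:,0]<.52)]; print(n,'board top',np.percentile(t[:,0],[1,5,50,95,99]))
    t=Q[(Q[:,2]>.02)&(Q[:,2]<.045)&(Q[:,0]<.5)]; print('face',len(t),np.percentile(t[:,0],[5,50]) if len(t) else 0)
    t=Q[(Q[:,2]<.025)&(Q[:,0]>.475)]; print('floor',np.percentile(t[:,0],[1,50,99]),np.median(t[:,2]))
    e,f=proj(n,[[.472,.1,.055],[.472,-.03,.055]]);print(e,f)
a=cv2.imread('pics/side3.png')[130:330,220:460];b=cv2.imread('pics/scene3.png')[150:350,210:450]
cv2.imwrite('pics/c3.png',cv2.resize(np.hstack([a,b]),None,fx=1.66,fy=1.66,interpolation=2))
```

```text
[0.6046 0.0387 0.1491] [-0.82  0.04  0.15]
scene board top [0.46086051 0.46156097 0.46687907 0.47349033 0.47445332]
face 797 [0.46093649 0.462239  ]
floor [0.50920595 0.51957693 0.52967854] 0.018092425529007902
[276.32047727 262.74349309] [326.84935666 291.33846994]
side board top [0.46290718 0.46350302 0.46897101 0.47456391 0.47523304]
face 64 [0.46270286 0.46319226]
floor [0.48051688 0.50481098 0.52933258] 0.017562782949691946
[272.35764039 240.49349229] [279.85432625 274.95983679]
```

View pics/c3.png

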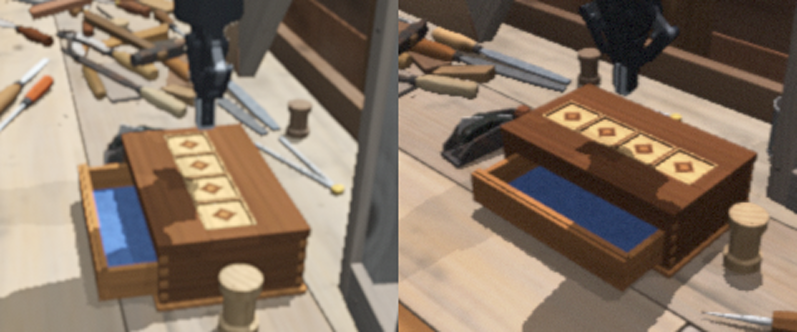

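move_arm:
  deltas:
    - [0.035,0,0,0,0,0,-1]
    - [0.035,0,0,0,0,0,-1]
    - [0.035,0,0,0,0,0,-1]
    - [0,0,0,0,0,0,-1]
    - [0,0,0.03,0,0,0,-1]
    - [0,0,0.03,0,0,0,-1]
    - [0,0,0,0,0,0,-1]

```text
clock: 10.85
position: [0.499, 0.0346, 0.0868]
ee_rot: [0.003, 1.0, -0.001, -0.002]
ft_force: [0.8, -1.6, 0.7]
grip_width: 0.002
```

move_arm:
  deltas:
    - [0,0,0.015,0,0,0,-1]
    - [0,0,0.015,0,0,0,-1]
    - [0,0,0.01,0,0,0,-1]
    - [0,0,0.01,0,0,0,-1]
    - [0,0,0,0,0,0,-1]

```text
clock: 11.48
position: [0.4992, 0.0358, 0.0374]
ee_rot: [0.003, 1.0, -0.0, -0.001]
ft_force: [0.5, 0.6, 0.2]
grip_width: -0.001
```

Run:
```python
from h import *
o=manip.get_obs();print(np.round(o['position'],4),np.round(o['ft_force'],2))
for n in("scene","side"):
    p,d=viewer.camera(n); cv2.imwrite(f"pics/{n}4.png",p[:,:,::-1])
a=cv2.imread('pics/side4.png')[130:330,220:460];b=cv2.imread('pics/scene4.png')[150:350,210:450]
cv2.imwrite('pics/c4.png',cv2.resize(np.hstack([a,b]),None,fx=1.66,fy=1.66,interpolation=2))
```

```text
[0.4992 0.0358 0.0374] [0.46 0.57 0.17]
```

View pics/c4.png

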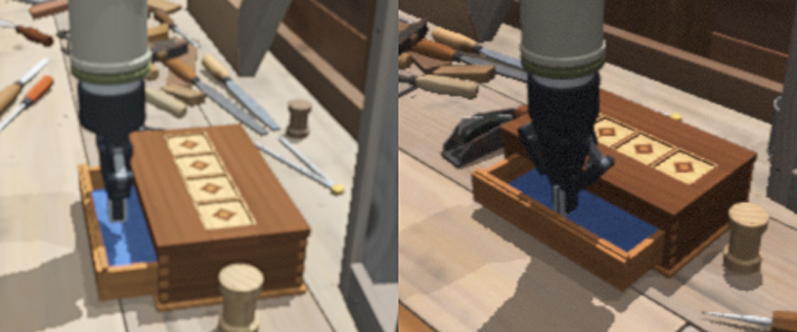

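The fingertips are inside the gap and touch nothing. I'll draw toward the robot, slowly.

move_arm:
  deltas:
    - [0.006,0,0,0,0,0,-1]
    - [0.005,0,0,0,0,0,-1]
    - [0.004,0,0,0,0,0,-1]
    - [0.004,0,0,0,0,0,-1]
    - [0.004,0,0,0,0,0,-1]
    - [0.004,0,0,0,0,0,-1]

```text
clock: 12.32
position: [0.4727, 0.0361, 0.0383]
ee_rot: [0.003, 1.0, 0.0, 0.0]
ft_force: [1.3, -0.2, 1.1]
grip_width: -0.001
```

move_arm:
  deltas:
    - [0.004,0,0,0,0,0,-1]
    - [0.004,0,0,0,0,0,-1]
    - [0.004,0,0,0,0,0,-1]
    - [0.003,0,0,0,0,0,-1]

```text
clock: 12.82
position: [0.4574, 0.0361, 0.0381]
ee_rot: [0.003, 1.0, 0.0, -0.0]
ft_force: [1.1, 0.8, 0.9]
grip_width: 0.002
```

move_arm:
  deltas:
    - [0.003,0,0,0,0,0,-1]
    - [0.002,0,0,0,0,0,-1]
    - [0.001,0,0,0,0,0,-1]
    - [0,0,0,0,0,0,-1]

```text
clock: 13.32
position: [0.4514, 0.0361, 0.038]
ee_rot: [0.003, 1.0, -0.0, -0.0]
ft_force: [0.4, 0.1, 0.2]
grip_width: -0.003
```

move_arm:
  deltas:
    - [0.001,0,0,0,0,0,-1]
    - [0.001,0,0,0,0,0,-1]
    - [0,0,0,0,0,0,-1]

```text
clock: 13.7
position: [0.4499, 0.0361, 0.0381]
ee_rot: [0.003, 1.0, 0.0, 0.0]
ft_force: [3.4, 0.8, -2.2]
grip_width: 0.001
```

move_arm:
  deltas:
    - [0.001,0,0,0,0,0,-1]
    - [0,0,0,0,0,0,-1]

```text
clock: 13.95
position: [0.4499, 0.0361, 0.0384]
ee_rot: [0.003, 1.0, 0.0, 0.001]
ft_force: [7.6, 0.1, -5.9]
grip_width: 0.0
```

move_arm:
  deltas:
    - [0.001,0,0,0,0,0,-1]
    - [0,0,0,0,0,0,-1]

```text
clock: 14.2
position: [0.4498, 0.0361, 0.0386]
ee_rot: [0.003, 1.0, 0.0, 0.002]
ft_force: [11.3, -0.3, -9.1]
grip_width: -0.001
```

At the stop: 11 N with no motion. I'll back off the board, lift clear and check.

move_arm:
  deltas:
    - [-0.004,0,0,0,0,0,-1]
    - [-0.008,0,0,0,0,0,-1]
    - [-0.012,0,0,0,0,0,-1]
    - [0,0,0,0,0,0,-1]
    - [0,0,-0.02,0,0,0,-1]
    - [0,0,-0.03,0,0,0,-1]
    - [0,0,-0.04,0,0,0,-1]
    - [0,0,-0.04,0,0,0,-1]
    - [-0.04,0,-0.02,0,0,0,-1]
    - [-0.04,0,0,0,0,0,-1]

```text
clock: 15.45
position: [0.5535, 0.0359, 0.1903]
ee_rot: [0.002, 1.0, 0.001, 0.002]
ft_force: [0.0, -1.0, -0.3]
grip_width: -0.003
```

move_arm:
  deltas:
    - [-0.03,0,0,0,0,0,-1]
    - [0,0,0,0,0,0,-1]
    - [0,0,0,0,0,0,-1]

```text
clock: 15.82
position: [0.5809, 0.0353, 0.1877]
ee_rot: [0.003, 1.0, -0.0, -0.001]
ft_force: [-1.0, 0.3, 0.5]
grip_width: -0.002
```

Run:
```python
from h import *
o=manip.get_obs();print(o['clock'],np.round(o['position'],4),np.round(o['ft_force'],2))
for n in("scene","side"):
    p,d=viewer.camera(n); W=cloud(n,d);cv2.imwrite(f"pics/{n}5.png",p[:,:,::-1])
    m=(abs(W[...,1]-.037)<.1)&(W[...,0]<.53)&(W[...,0]>.38)&(d>0)
    Q=W[m]
    t=Q[(Q[:,2]>.05)&(Q[:,2]<.06)&(Q[:,0]<.52)]; print(n,'board top',np.percentile(t[:,0],[1,5,50,95,99]))
    t=Q[(Q[:,2]>.02)&(Q[:,2]<.045)&(Q[:,0]<.5)]; print('face',len(t),np.percentile(t[:,0],[5,50]))
a=cv2.imread('pics/side5.png')[130:370,200:440];b=cv2.imread('pics/scene5.png')[150:390,200:520]
cv2.imwrite('pics/c5.png',cv2.resize(np.hstack([a,b]),None,fx=1.4,fy=1.4,interpolation=2))
```

```text
15.825 [0.5809 0.0353 0.1877] [-0.99  0.28  0.51]
scene board top [0.42481992 0.42547446 0.43082362 0.43714331 0.4383082 ]
face 805 [0.42472054 0.42601035]
side board top [0.42671061 0.42740782 0.4327653  0.43824422 0.43883943]
face 12 [0.42636636 0.42686908]
```

View pics/c5.png

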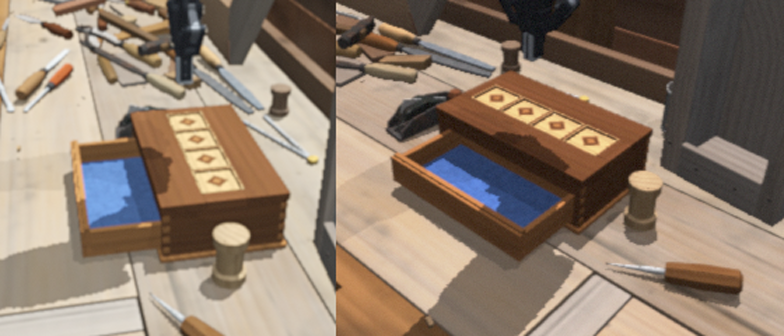

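The drawer is fully out: its face is at x ≈ 0.426 m and the box front at ≈ 0.526 m, so 0.100 m. The tools look undisturbed and the arm is clear. Handing in.

```bash
python3 -c "
from workcell import manip
print(manip.hand_in())"
```

```text
the job is handed in; nothing more can be done
None
```

The drawer is out to its stop and the job is handed in, at about 16 s of the 51 s allowed.

- **Finding the push:** I felt squares 1 to 3 with shut fingertips. Each stayed put under about 8 N, so I took them as glued. Square 4, the right-most, gave at about 3.5 N, and pressing it about 6 mm down let the drawer spring out.
- **Drawing it out:** I lowered the fingertips into the gap behind the front board and drew the drawer toward the robot. It stopped, and the pull rose to 11 N with no further motion. I then backed off and lifted clear. I gripped nothing, and the fingers went in behind the board, away from its outer face.
- **Last checks:** Depth images put the drawer face at about x = 0.426 m and the box front at about 0.526 m. That is 0.100 m out, within the camera's 2 mm or so. All four squares look level. The plane, sleeve and awl look unmoved in the pictures, though I did not measure them again. The wrist force was back to noise level. No check failed or disagreed.

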